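# Replace the expired bottle at the back of the caddy

### The arm

A 6-joint arm with a two-finger parallel gripper is mounted at the origin on a cart in front of the work surface, level with it; the furniture and walls round the work are solid. World frame = base frame: x ahead of the robot, y to its left, z up, the work surface at z = 0. Lengths are in m, angles in rad, forces in N, time in s.
With the tool pointing down it reaches from about 0.275 to 0.975 m from the base axis. Payload 8.4 kg.
Tool frame: the origin (TCP) lies midway between the tips of the shut fingers; the grasp point (between the pads) lies 19 mm behind it (r.pinch_z is the distance from the TCP to the grasp point, in m); z points along the fingers, y is the line along which they close (so a half turn about z gives the same grasp; the last joint's range is limited). The gripper opens to 92 mm and grips with 3 to 60 N. Pads are 20 mm wide; open, the fingers measure 128 mm over their backs; the gripper's body (75 mm by 189 mm) begins 69 mm behind the grasp point.
Start: joints at [-1.118, 0.353, 1.633, -0, 1.155, -0.002], TCP at [0.275, -0.561, 0.215] pointing down, gripper open.
Joint ranges: [-2.63, 2.63], [-0.92, 2.1], [0.06, 2.66], [-1.3, 4.44], [0, 2.69], [-3.02, 3.02]. Speed limits (rad/s): [2.22, 2.22, 2.79, 3.14, 3.14, 3.14].

### API

Orientations are given as a rotation vector (axis times angle).
In Python, from rig import r gives the robot as it stands.
- The arm moves only by the shell command python3 nudge.py [OPENING] [FORCE], which reads ROWS from standard input. ROWS is a JSON list of rows, 1 to 5 of them, each an object with the fields x, y, z (the shift in mm), drx, dry, drz (a rotation vector in units of 0.05 rad); a field left out counts as zero; each row is the pose to reach, as a shift and turn from the pose commanded when the command began, along the tool's axes at that moment; what a row does not reach only later rows make up. A row lasts 1/8 s, in which the tool goes at most 0.0625 m and 0.188 rad, less where a joint would pass 70% of its speed; a pose out of reach is approached as far as the arm can. OPENING is the opening from 0.0 (shut) to 1.0 (fully open), set as the command begins (- or left out keeps the last). The fingers move at their own pace and stop on an object; FORCE is the grip in N (left out, the last holds). Time passes only in rows, so rows that do not move let the fingers close. It prints the time, the measured TCP pose, the force, the opening and the grip force at its end. Input that does not fit is refused with a message, and nothing moves.
- r.read_state(): the state, without advancing time (a new reading comes with each control period).
- r.camera(name): name is "side" or "top"; returns a dict with "frame" (420x560x3 uint8, blue, green, red), "range_z" (420x560 float32, m along the optical axis (not along the pixel's ray), 0 where there is no reading), "K" (3x3 intrinsics, pixels), "D" ([k1, k2, p1, p2, k3] as OpenCV has them; the pictures are not rectified), "origin" and "rotation" of the camera in the world. Camera axes: x right, y up, looking along -z (the intrinsics and any distortion apply to the point x, -y, -z); pixel columns grow to the right and rows downward; lengths in m; the calibration is good to about 2 mm. A picture is of the moment at which its call begins.
- r.close_job(): hands the job in; it is judged then, once.
The state is a dict: "t": time; "joint_positions": joint angles; "dq": joint speeds; "effort": joint torques, N m; "position": TCP position; "orientation": TCP orientation; "ft_force": force on the tool from outside, world axes, zero at the start; "moment": the same for the moment, N m; "finger_gap": opening from 0.0 (shut) to 1.0 (fully open); "gripper_force": force on a finger pad.
Only numpy, scipy, OpenCV 4.12 (cv2) and the standard library are available. Lean on these libraries where they do the work, as an engineer would, in place of code of your own. Each camera call takes 0.05 s, during which the arm holds its last target. There are 200 camera calls.

### The job

The small red-capped bottle at the back of the caddy has expired. First clear the two large bottles in front of it onto the green mat, then put the red-capped bottle in the yellow tray and stand the new green-capped bottle in the empty back recess, and only then put the two large bottles back, each in the recess it came from. Keep every bottle upright and do not disturb the timer or the tape roll.

Things in the scene. Friction and masses are not known exactly. Their poses are not given: they have to be found in the camera images.
- caddy: Fixed grey bottle caddy, base x -103..+61, y -88..+88 mm, 10 mm thick; blue walls left, right and back (+x), posts to 45 mm high; front open. Three round recesses, floor 6 mm above the worktop: back one diameter 50 mm centred at the origin; two front ones diameter 76 mm at x -55, y +41.5 and -41.5 mm. Origin: at worktop level under the back recess centre, z up.
- amber: Large brown bottle with black screw cap and white label, diameter 57 mm, 113 mm high (body straight up to about 70 mm, cap 30 mm wide), 0.2 kg. At the start in one of the two front recesses of the caddy (left or right varies). Origin: centre of its underside, z up.
- buffer: Large white bottle with blue screw cap, diameter 63 mm, 122 mm high (body straight up to about 75 mm, cap 33 mm wide), 0.27 kg. At the start in the other front recess of the caddy (a like bottle far back on the bench is fixed scenery). Origin: centre of its underside, z up.
- old_bottle: Expired small brown bottle with red screw cap, diameter 37 mm, 69 mm high (straight body to about 40 mm, cap 19 mm wide), 0.05 kg. At the start in the back recess of the caddy. Origin: centre of its underside, z up.
- new_bottle: New small green bottle with green cap and white paper label (straight body to about 40 mm), body diameter 38 mm, 70 mm high, 0.06 kg, standing on the worktop at the start. Origin: centre of its underside, z up.
- park_mat: Fixed flat green mat on the worktop, 200 mm (x) by 100 mm (y), 2 mm thick: the side area, with room for both large bottles side by side along its x. Origin: centre of its underside, z up.
- waste_tray: Fixed yellow square tray, outside 68 by 68 mm, 16 mm high, walls 4 mm (inside 60 by 60 mm), floor 4 mm above the worktop. Origin: centre of its underside, sides along x and y, z up.
- timer: White bench timer, 62 by 62 by 20 mm, lying on the worktop; leave it alone. Origin: centre of its underside.
- tape_roll: Roll of beige tape lying flat, diameter 78 mm, 19 mm high; leave it alone. Origin: centre of its underside.

How it is judged:
On the way, in this order (a step that is already met when the one before it is completed fails the run):
1. both large bottles stand released on the green mat while the red-capped bottle is still in the back recess (x of amber in the frame of park_mat between -0.075 and 0.075 m and y of amber in the frame of park_mat between -0.025 and 0.025 m and height (world z) of each of amber, buffer below 0.01 m and angle between each of amber, buffer's own z axis and vertical below 0.1 rad and linear speed of each of amber, buffer below 0.03 m/s and contact force between the fingers and amber below 0.1 N and x of buffer in the frame of park_mat between -0.075 and 0.075 m and y of buffer in the frame of park_mat between -0.025 and 0.025 m and contact force between the fingers and buffer below 0.1 N and distance of old_bottle from where it was at the start of the episode below 0.015 m), for 0.2 s.
2. the red-capped bottle stands released in the yellow tray, both large bottles still on the mat (horizontal distance between old_bottle and waste_tray below 0.018 m and height (world z) of old_bottle below 0.011 m and angle between each of old_bottle, amber, buffer's own z axis and vertical below 0.1 rad and linear speed of each of old_bottle, amber, buffer below 0.03 m/s and contact force between the fingers and old_bottle below 0.1 N and x of amber in the frame of park_mat between -0.075 and 0.075 m and y of amber in the frame of park_mat between -0.025 and 0.025 m and height (world z) of each of amber, buffer below 0.01 m and contact force between the fingers and amber below 0.1 N and x of buffer in the frame of park_mat between -0.075 and 0.075 m and y of buffer in the frame of park_mat between -0.025 and 0.025 m and contact force between the fingers and buffer below 0.1 N), for 0.2 s.
3. the green-capped bottle stands released in the back recess, both large bottles still on the mat (horizontal distance between new_bottle and caddy below 0.012 m and height (world z) of new_bottle below 0.011 m and angle between each of new_bottle, amber, buffer's own z axis and vertical below 0.1 rad and linear speed of each of new_bottle, amber, buffer below 0.03 m/s and contact force between the fingers and new_bottle below 0.1 N and x of amber in the frame of park_mat between -0.075 and 0.075 m and y of amber in the frame of park_mat between -0.025 and 0.025 m and height (world z) of each of amber, buffer below 0.01 m and contact force between the fingers and amber below 0.1 N and x of buffer in the frame of park_mat between -0.075 and 0.075 m and y of buffer in the frame of park_mat between -0.025 and 0.025 m and contact force between the fingers and buffer below 0.1 N), for 0.2 s.
At the end, for the whole second after the job is handed in: Each large bottle stands within 15 mm of where it started (its own front recess), the red-capped one on the floor of the yellow tray (18 mm from its centre), the green-capped one on the floor of the back recess (12 mm from its centre); all upright (0.1 rad), at rest and released (distance of each of amber, buffer from where it was at the start of the episode below 0.015 m and angle between each of amber, buffer, old_bottle, new_bottle's own z axis and vertical below 0.1 rad and linear speed of each of amber, buffer, old_bottle, new_bottle below 0.03 m/s and contact force between the fingers and amber below 0.1 N and contact force between the fingers and buffer below 0.1 N and horizontal distance between old_bottle and waste_tray below 0.018 m and height (world z) of each of old_bottle, new_bottle below 0.011 m and contact force between the fingers and old_bottle below 0.1 N and horizontal distance between new_bottle and caddy below 0.012 m and contact force between the fingers and new_bottle below 0.1 N); the robot touches nothing.
It fails at once if a bottle is tipped over (more than 0.6 rad) (angle between any of amber, buffer, old_bottle, new_bottle's own z axis and vertical above 0.6 rad).
It fails at once if the timer or the tape roll is moved by more than 20 mm (distance of any of timer, tape_roll from where it was at the start of the episode above 0.02 m).
It also fails if it takes over 128 s, if anything falls off the work surface, if the arm or the gripper's body presses on something with over 40 N, if the wrist force passes 120 N, or if a joint passes its speed limit or range.

## Working session

There is one attempt and no reset: what is moved stays moved. The work goes in short steps, Python scripts to look and compute and a shell command to move; the robot and the scene stay as the last step left them, time stands still between calls to the robot, and variables do not carry over. Pictures are saved under pics/ and viewed, at most 14 in all, crops included, and the job is handed in when it is done.

```bash
ls; mkdir -p pics
python3 - <<'E'
from rig import r
import cv2,numpy as np
print(r.read_state(), r.pinch_z)
for n in("side","top"):
    c=r.camera(n); cv2.imwrite(f"pics/{n}0.png",c["frame"]); np.savez(f"{n}0.npz",**c)
    print(n,c["K"],c["D"],c["origin"],c["rotation"])
E
```

```text
nudge.py
pics
rig.py
{'t': 0.0, 'joint_positions': array([-1.11840218e+00,  3.53664572e-01,  1.63411108e+00, -2.44514213e-05,
        1.15515442e+00, -2.37768150e-03]), 'dq': array([ 0.00118321,  0.00140821,  0.00105657,  0.00011554, -0.0002062 ,
        0.00050615]), 'effort': array([ 2.00744685e-04, -5.93847620e+01, -3.34218943e+01,  6.98844460e-02,
        2.35144986e-02, -1.35448486e-04]), 'position': array([ 0.27433561, -0.56105029,  0.21386328]), 'orientation': array([-3.05945616e+00, -7.07936286e-01,  5.02754156e-04]), 'ft_force': array([-0.04020179,  0.77991172, -1.17421919]), 'moment': array([ 0.04273731, -0.0187768 , -0.05571503]), 'gripper_force': 0.0, 'finger_gap': 1.0033464086353197} 0.0187
side [[413.62415307   0.         277.73197662]
 [  0.         413.62415307 217.18398392]
 [  0.           0.           1.        ]] [-0.07128589  0.          0.          0.          0.        ] [ 0.99409658 -0.43548807  0.52349669] [0.97212825 0.34750097 0.65593169]
top [[457.01094667   0.         284.74991841]
 [  0.         457.01094667 207.77940691]
 [  0.           0.           1.        ]] [-0.13833136  0.          0.          0.          0.        ] [0.38713789 0.1254943  1.00620298] [ 0.12248415 -0.11398261 -1.56207102]
```
View pics/top0.png

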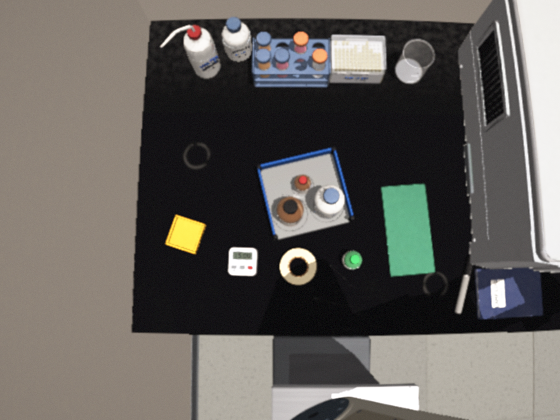

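View pics/side0.png

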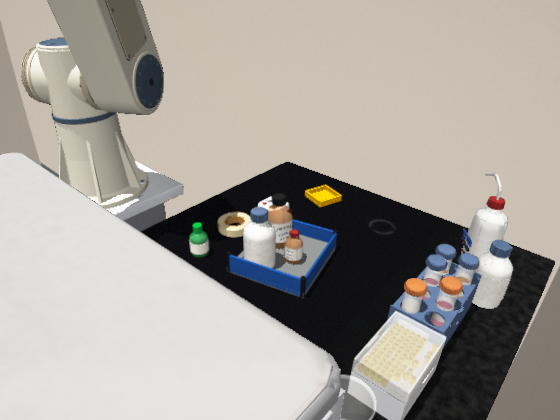

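Top view: amber is at about (289,210), buffer (330,200), old (303,182), new (352,260), mat (408,230), tray (185,234), timer (242,261) and tape (298,266). Up in the image is +x and left is +y. In the side view the instrument hides the mat. The caps are visible: amber (279,200), blue (260,215), red (294,235), green (198,228).

Create h.py:
```python
import numpy as np, cv2
from scipy.spatial.transform import Rotation as R
def ray(c,px):
    p=cv2.undistortPoints(np.array(px,float).reshape(-1,1,2),c["K"],c["D"]).reshape(-1,2)
    d=np.c_[p[:,0],-p[:,1],-np.ones(len(p))]
    return d@R.from_rotvec(c["rotation"]).as_matrix().T
def plane(c,px,z):
    d=ray(c,px); o=c["origin"]; return o+d*((z-o[2])/d[:,2])[:,None]
def cloud(c):
    h,w=c["range_z"].shape; v,u=np.mgrid[:h,:w]
    P=c["origin"]+ray(c,np.c_[u.ravel(),v.ravel()])*c["range_z"].reshape(-1,1)
    return P.reshape(h,w,3)
def tri(ca,pa,cb,pb):
    a,b=ray(ca,[pa])[0],ray(cb,[pb])[0]
    s=np.linalg.lstsq(np.c_[a,-b],cb["origin"]-ca["origin"],rcond=None)[0]
    A,B=ca["origin"]+s[0]*a,cb["origin"]+s[1]*b
    return (A+B)/2,np.linalg.norm(A-B)
def mask(c,lo,hi,roi=None):
    m=cv2.inRange(cv2.cvtColor(c["frame"],cv2.COLOR_BGR2HSV),np.array(lo),np.array(hi))
    if roi:
        k=np.zeros_like(m); x0,y0,x1,y1=roi; k[y0:y1,x0:x1]=255; m&=k
    return m
def big(m):
    cs,_=cv2.findContours(m,cv2.RETR_EXTERNAL,cv2.CHAIN_APPROX_NONE); return max(cs,key=cv2.contourArea)
```

Run:
```python
from h import *
T=dict(np.load("top0.npz"));S=dict(np.load("side0.npz"))
np.set_printoptions(precision=4,suppress=True)
# caps: colour blobs in both views
G=([40,100,60],[85,255,255]);B=([95,60,40],[125,255,255]);Rd=([0,170,90],[6,255,255]);K=([0,0,0],[180,255,55])
for n,m,rt,rs in[("new",G,(335,245,370,275),(185,220,212,240)),("buffer",B,(318,186,345,208),(248,207,274,224)),
  ("old",Rd,(292,172,312,190),(285,229,304,240)),("amber",K,(281,200,298,216),(270,193,290,208))]:
    ct=cv2.minAreaRect(big(mask(T,*m,rt)));cs=cv2.minAreaRect(big(mask(S,*m,rs)))
    print(n,ct[:2],cs[:2],*tri(T,ct[0],S,cs[0]))
# depth clouds
CT,CS=cloud(T),cloud(S)
for n,rt,rs in[("new",(335,245,370,275),(185,220,212,262)),("buffer",(312,183,347,218),(240,205,274,265)),
  ("old",(290,172,314,192),(285,228,304,262)),("amber",(272,192,306,224),(265,190,293,240))]:
    for C,(x0,y0,x1,y1) in((CT,rt),(CS,rs)):
        P=C[y0:y1,x0:x1].reshape(-1,3);z=np.percentile(P[:,2],99.5);q=P[P[:,2]>z-.003]
        (cx,cy),rad=cv2.minEnclosingCircle(q[:,:2].astype(np.float32))
        print(n,"top z %.4f"%z,"c %.4f %.4f r %.4f"%(cx,cy,rad),len(q))
# flat things
for n,m,z,roi in[("mat",([60,100,60],[90,255,200]),.002,(375,175,445,285)),("tray",([15,130,100],[35,255,255]),.016,(150,200,220,265)),
   ("walls",([100,120,60],[125,255,255]),.045,(245,140,360,245)),("timer",([0,0,120],[180,60,255]),.02,(220,240,262,282)),("tape",([8,20,90],[30,140,255]),.019,(275,244,322,290))]:
    c=big(mask(T,*m,roi)); W=plane(T,c.reshape(-1,2),z)[:,:2].astype(np.float32)
    (x,y),s,a=cv2.minAreaRect(W); h,w=np.zeros(2),0
    u,v=c.reshape(-1,2).mean(0).astype(int)
    print(n,x,y,s,a,"z",np.percentile(CT[v-3:v+4,u-3:u+4,2],50))
    if n in("tray",): c2=big(mask(S,*m,(295,175,350,215)));print(" side",cv2.minAreaRect(plane(S,c2.reshape(-1,2),.016)[:,:2].astype(np.float32)))
# caddy interior corner / instrument
print("caddy base z",np.median(CT[205:212,258+50:258+54,2]))
P=CT[:, 440:].reshape(-1,3);q=P[(P[:,2]>.05)&(P[:,0]<.8)];print("instr min",q.min(0),q.max(0), "max y",q[:,1].max())
q=q[np.abs(q[:,0]-.4)<.1];print(q[:,1].max(),q[:,2].min())
```

```text
new ((353.0000305175781, 259.0000305175781), (15.205260276794434, 16.099689483642578)) ((198.0, 230.5), (17.0, 18.0)) [ 0.4244 -0.0115  0.0559] 0.0005963425374155951
buffer ((330.5, 195.5), (13.0, 13.0)) ((258.5, 214.5), (15.0, 17.0)) [0.5457 0.04   0.1206] 0.00215738287369233
old ((302.5, 180.0), (6.0, 7.0)) ((294.292724609375, 232.63417053222656), (7.496340751647949, 5.934603214263916)) [0.588  0.0943 0.0716] 0.00011725832377348362
amber ((290.0, 207.0), (12.0, 12.0)) ((279.5, 199.0), (12.0, 19.0)) [0.5252 0.121  0.1116] 0.0018078059338351895
new top z 0.0721 c 0.4066 0.0519 r 0.0762 50
new top z 0.5235 c 0.9941 -0.4355 r 0.0001 7
buffer top z 0.1329 c 0.4734 0.0810 r 0.0972 44
buffer top z 0.1297 c 0.7647 -0.1923 r 0.3344 129
old top z 0.6398 c 0.3871 0.1255 r 0.0001 3
old top z 0.0759 c 0.5881 0.0921 r 0.0087 38
amber top z 0.6220 c 0.3871 0.1255 r 0.0001 6
amber top z 0.5235 c 0.9941 -0.4355 r 0.0001 8
mat 0.4933638572692871 -0.14270925521850586 (0.20246262848377228, 0.10392075777053833) 4.787485599517822 z 0.0023049640237047253
tray 0.47867587208747864 0.3497110903263092 (0.07345100492238998, 0.07140523195266724) 72.17906188964844 z 0.004290236038283268
 side ((0.48408904671669006, 0.34142643213272095), (0.08693207800388336, 0.09082425385713577), 71.94913482666016)
walls 0.6009209752082825 0.13732558488845825 (0.11103507876396179, 0.22634463012218475) 56.1953125 z 0.010047253931506295
timer 0.42061084508895874 0.2216411530971527 (0.06017763540148735, 0.06265062838792801) 0.47427505254745483 z 0.018123211746964185
tape 0.4108099043369293 0.10207889974117279 (0.07879415899515152, 0.07902415841817856) 45.304630279541016 z -0.0002829797699974712
caddy base z 0.008535643392033054
instr min [ 0.2322 -0.3992  0.05  ] [0.8    0.1255 1.0062] max y 0.12549430364380693
0.12549430364380693 0.050169245092930304
```

Run:
```python
from h import *
T=dict(np.load("top0.npz"));S=dict(np.load("side0.npz"))
CT,CS=cloud(T),cloud(S)
P=np.r_[CT[T["range_z"]>0],CS[S["range_z"]>0]];src=np.r_[np.zeros((T["range_z"]>0).sum()),np.ones((S["range_z"]>0).sum())]
for n,x,y in(("new",.4244,-.0115),("buffer",.5457,.04),("old",.588,.0943),("amber",.5252,.121)):
  for s,nm in((0,"top"),(1,"side")):
    Q=P[(src==s)&(np.hypot(P[:,0]-x,P[:,1]-y)<.022)]
    z=np.percentile(Q[Q[:,2]<.2][:,2],97) if len(Q) else 0
    q=Q[np.abs(Q[:,2]-z)<.004]; (cx,cy),rad=cv2.minEnclosingCircle(q[:,:2].astype(np.float32))
    # body circle fit from side cloud
    print(n,nm,"z %.4f c %.4f %.4f r %.4f n %d"%(z,cx,cy,rad,len(q)),"med",np.median(q,0).round(4))
  Q=P[(src==1)&(np.hypot(P[:,0]-x,P[:,1]-y)<.045)]; zz=(.012,.038) if n in("new","old") else (.02,.068)
  q=Q[(Q[:,2]>zz[0])&(Q[:,2]<zz[1])]
  q=q[np.hypot(q[:,0]-x,q[:,1]-y)>.010]
  rad={"new":.019,"old":.0185,"buffer":.0315,"amber":.0285}[n]
  from scipy.optimize import least_squares
  f=least_squares(lambda p:np.hypot(q[:,0]-p[0],q[:,1]-p[1])-rad,[x,y],loss="soft_l1",f_scale=.002)
  print("  body fit",f.x.round(4),len(q),"rms",np.sqrt(np.mean(f.fun**2)).round(4))
# walls tops: fit lines
q=P[(P[:,2]>.02)&(P[:,2]<.05)&(np.hypot(P[:,0]-.57,P[:,1]-.09)<.16)]
for zl in(.035,.04,.045,.05):print(zl,(q[:,2]>zl-.0025).sum())
m=mask(T,[100,120,60],[125,255,255],(245,140,360,245))&((T["range_z"]>0)*255).astype(np.uint8)
w=CT[m>0]; print("wall z pct",np.percentile(w[:,2],[5,50,95]).round(3))
w=w[w[:,2]<.06]
print("rect",cv2.minAreaRect(w[:,:2].astype(np.float32)))
q=P[(P[:,2]>.03)&(P[:,0]<.8)&(P[:,1]<-.12)&(P[:,0]>.28)]
for a in np.arange(.28,.8,.05):
    t=q[np.abs(q[:,0]-a)<.025]; 
    if len(t): print(round(a,2),"max y",np.percentile(t[:,1],99).round(3),"z",t[:,2].min().round(3),t[:,2].max().round(3))
cv2.imwrite("pics/crop.png",cv2.resize(T["frame"][130:300,140:460],None,fx=2.5,fy=2.5,interpolation=cv2.INTER_CUBIC))
```

```text
new top z 0.0714 c 0.4245 -0.0129 r 0.0096 n 62 med [ 0.424  -0.0131  0.0702]
new side z 0.0701 c 0.4242 -0.0143 r 0.0093 n 52 med [ 0.4253 -0.0153  0.0698]
  body fit [ 0.423  -0.0126] 191 rms 0.0011
buffer top z 0.1307 c 0.5463 0.0401 r 0.0160 n 172 med [0.547  0.0406 0.1288]
buffer side z 0.1294 c 0.5459 0.0383 r 0.0166 n 141 med [0.5469 0.0369 0.1284]
  body fit [0.5446 0.0396] 573 rms 0.0018
old top z 0.0762 c 0.5888 0.0953 r 0.0086 n 48 med [0.5889 0.0954 0.0752]
old side z 0.0745 c 0.5875 0.0932 r 0.0098 n 50 med [0.5893 0.0914 0.074 ]
  body fit [0.5846 0.0937] 277 rms 0.0114
amber top z 0.1212 c 0.5269 0.1211 r 0.0142 n 135 med [0.5255 0.1223 0.119 ]
amber side z 0.1198 c 0.5253 0.1205 r 0.0152 n 88 med [0.5263 0.1174 0.1186]
  body fit [0.5251 0.1221] 297 rms 0.0042
0.035 2103
0.04 1567
0.045 624
0.05 96
wall z pct [-0.001  0.04   0.044]
rect ((0.5804158449172974, 0.08762213587760925), (0.1693010777235031, 0.18779809772968292), 13.843147277832031)
0.38 max y -0.307 z 0.038 0.311
0.43 max y -0.276 z 0.03 0.32
0.48 max y -0.276 z 0.03 0.32
0.53 max y -0.276 z 0.03 0.321
0.58 max y -0.276 z 0.03 0.322
0.63 max y -0.276 z 0.03 0.324
0.68 max y -0.271 z 0.031 0.328
0.73 max y -0.271 z 0.03 0.329
0.78 max y -0.271 z 0.03 0.329
```

View pics/crop.png

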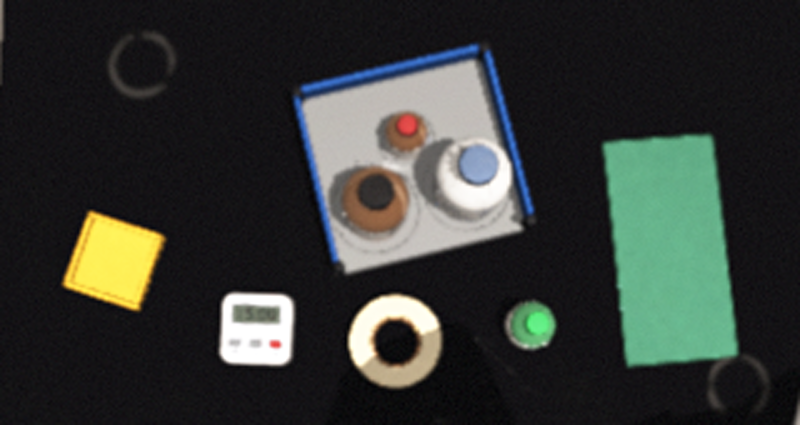

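The crop shows the caddy yawed about 13.5°. Amber is in the left recess and buffer in the right. The mat is yawed about 5°, and the tape sits in front of the amber recess. Next I'll write a target helper and check obstacle heights on the way in.

```bash
cat > d.py <<'E'
# prints tool-axis shift and turn from the present pose to world TCP targets "x,y,z" (tool down, closing line at yaw deg)
import sys; from h import *; from rig import r
s=r.read_state(); C=R.from_rotvec(s["orientation"]); p=s["position"]
print("t %.2f pos"%s["t"],p.round(4),"gap %.2f"%s["finger_gap"])
for a in sys.argv[1:]:
    v=[float(q) for q in a.split(",")]; th=np.radians(v[3] if len(v)>3 else 13.5)
    y=np.array([np.cos(th),np.sin(th),0]);z=np.array([0,0,-1.]);D=R.from_matrix(np.c_[np.cross(y,z),y,z])
    print(a,"->",(C.inv().apply(np.array(v[:3])-p)).round(4).tolist(),(C.inv()*D).as_rotvec().round(4).tolist())
E
python3 d.py .3,-.15,.25 .4,.1,.25
python3 - <<'E'
from h import *
T=dict(np.load("top0.npz"));P=cloud(T)[T["range_z"]>0]
for x in np.arange(.2,.5,.05):
    print(round(x,2),[(round(y,2),round(float(P[(abs(P[:,0]-x)<.025)&(abs(P[:,1]-y)<.025)][:,2].max(initial=-1)),3)) for y in np.arange(-.55,-.1,.05)])
E
```

```text
t 0.10 pos [ 0.2744 -0.5611  0.2139] gap 1.00
.3,-.15,.25 -> [0.2036, -0.3581, -0.0356] [-0.001, -0.0008, -1.3516]
.4,.1,.25 -> [0.4033, -0.5387, -0.0354] [-0.001, -0.0008, -1.3516]
0.2 [(np.float64(-0.55), -1.0), (np.float64(-0.5), -1.0), (np.float64(-0.45), -1.0), (np.float64(-0.4), -1.0), (np.float64(-0.35), -1.0), (np.float64(-0.3), -1.0), (np.float64(-0.25), -1.0), (np.float64(-0.2), -1.0), (np.float64(-0.15), -1.0)]
0.25 [(np.float64(-0.55), -1.0), (np.float64(-0.5), 0.004), (np.float64(-0.45), 0.007), (np.float64(-0.4), 0.005), (np.float64(-0.35), 0.004), (np.float64(-0.3), 0.005), (np.float64(-0.25), 0.004), (np.float64(-0.2), 0.006), (np.float64(-0.15), 0.004)]
0.3 [(np.float64(-0.55), -1.0), (np.float64(-0.5), 0.006), (np.float64(-0.45), 0.016), (np.float64(-0.4), 0.018), (np.float64(-0.35), 0.018), (np.float64(-0.3), 0.016), (np.float64(-0.25), 0.016), (np.float64(-0.2), 0.005), (np.float64(-0.15), 0.006)]
0.35 [(np.float64(-0.55), -1.0), (np.float64(-0.5), 0.005), (np.float64(-0.45), 0.017), (np.float64(-0.4), 0.018), (np.float64(-0.35), 0.018), (np.float64(-0.3), 0.019), (np.float64(-0.25), 0.02), (np.float64(-0.2), 0.005), (np.float64(-0.15), 0.005)]
0.4 [(np.float64(-0.55), -1.0), (np.float64(-0.5), 0.004), (np.float64(-0.45), 0.016), (np.float64(-0.4), 0.179), (np.float64(-0.35), 0.28), (np.float64(-0.3), 0.318), (np.float64(-0.25), 0.019), (np.float64(-0.2), 0.007), (np.float64(-0.15), 0.007)]
0.45 [(np.float64(-0.55), -1.0), (np.float64(-0.5), -1.0), (np.float64(-0.45), -1.0), (np.float64(-0.4), -1.0), (np.float64(-0.35), -1.0), (np.float64(-0.3), 0.32), (np.float64(-0.25), 0.222), (np.float64(-0.2), 0.007), (np.float64(-0.15), 0.008)]
```

The rows are not in the units I measure in: shifts go in mm and turns go in units of 0.05 rad. I convert before sending: -0.18 m is -180, -0.02 m is -20.

```bash
echo '[{"x": 90, "y": -180, "z": -20}, {"x": 90, "y": -180, "z": -20}, {"x": 90, "y": -180, "z": -20}, {"x": 90, "y": -180, "z": -20}]' | python3 nudge.py 1.0 20
echo '[{"x": 100, "y": -190}, {"x": 100, "y": -190, "drz": -6}, {"x": 100, "y": -190, "drz": -10}, {"x": 100, "y": -190, "drz": -14}, {"x": 100, "y": -190, "drz": -14}]' | python3 nudge.py
echo '[{"drz": -13.04}, {"drz": -13.04}, {"drz": -13.04}, {"drz": -13.04}, {"drz": -13.04}]' | python3 nudge.py
python3 d.py .526,.121,.25 .526,.121,.048
```

```text
t: 0.6
position: [0.2758, -0.3572, 0.2346]
orientation: [-3.059, -0.71, 0.0]
ft_force: [0.3, -0.5, 0.3]
finger_gap: 1.001
gripper_force: 0.0
t: 1.23
position: [0.283, -0.1445, 0.2347]
orientation: [2.625, 1.725, 0.001]
ft_force: [0.3, -1.3, 0.8]
finger_gap: 0.999
gripper_force: 0.0
t: 1.85
position: [0.283, -0.146, 0.2346]
orientation: [1.946, 2.467, -0.0]
ft_force: [-0.3, 0.2, -0.2]
finger_gap: 1.0
gripper_force: 0.0
t 1.85 pos [ 0.283  -0.146   0.2346] gap 1.00
.526,.121,.25 -> [0.2031, 0.2985, -0.0154] [-0.0, 0.0002, -0.0005]
.526,.121,.048 -> [0.2031, 0.2985, 0.1866] [-0.0, 0.0002, -0.0005]
```

To row units: 0.2985 m is 298.5, 0.203 m is 203.

```bash
echo '[{"x": 100, "y": 150}, {"x": 100, "y": 150}, {"x": 100, "y": 150}, {"x": 203, "y": 298.5}, {"x": 203, "y": 298.5}]' | python3 nudge.py
echo '[{"x": 103, "y": 148.5}, {"x": 103, "y": 148.5}, {}]' | python3 nudge.py >/dev/null; python3 d.py .526,.121,.048
```

```text
t: 2.48
position: [0.4899, 0.0817, 0.2345]
orientation: [1.947, 2.465, 0.0]
ft_force: [0.8, -1.5, -0.1]
finger_gap: 1.001
gripper_force: 0.0
t 2.85 pos [0.5357 0.1312 0.2309] gap 1.00
.526,.121,.048 -> [-0.0078, -0.0116, 0.1829] [-0.0017, -0.0007, 0.0032]
```

```bash
echo '[{}, {}]' | python3 nudge.py; python3 d.py .526,.121,.048
```

```text
t: 3.1
position: [0.5305, 0.1265, 0.2348]
orientation: [1.947, 2.465, 0.001]
ft_force: [0.2, 0.6, -0.0]
finger_gap: 1.001
gripper_force: 0.0
t 3.10 pos [0.5305 0.1265 0.2348] gap 1.00
.526,.121,.048 -> [-0.0043, -0.0058, 0.1868] [0.0009, -0.0001, -0.0019]
```

Now descend, check, and grip amber.

```bash
echo '[{"x": -4, "y": -6}, {"x": -4, "y": -6, "z": 60}, {"x": -4, "y": -6, "z": 100}, {"x": -4, "y": -6, "z": 140}, {"x": -4, "y": -6, "z": 180}]' | python3 nudge.py
echo '[{"z": 6}, {"z": 6}, {"z": 6}]' | python3 nudge.py; python3 d.py .526,.121,.048
```

```text
t: 3.72
position: [0.5257, 0.1214, 0.0541]
orientation: [1.945, 2.466, 0.002]
ft_force: [0.8, 0.6, -0.3]
finger_gap: 0.997
gripper_force: 0.0
t: 4.1
position: [0.5264, 0.1216, 0.0503]
orientation: [1.944, 2.466, 0.003]
ft_force: [-0.0, 0.5, 0.5]
finger_gap: 1.001
gripper_force: 0.0
t 4.10 pos [0.5264 0.1216 0.0503] gap 1.00
.526,.121,.048 -> [-0.0005, -0.0005, 0.0023] [0.0028, 0.0, 0.0003]
```

To row units: -0.02 m is -20.

```bash
echo '[{}, {}, {}, {}, {}]' | python3 nudge.py 0.4 20
echo '[{}, {}, {"z": -20}, {"z": -20}, {"z": -20}]' | python3 nudge.py; python3 d.py
```

```text
t: 4.72
position: [0.5252, 0.1213, 0.0487]
orientation: [1.944, 2.468, 0.0]
ft_force: [0.1, 0.7, 2.6]
finger_gap: 0.607
gripper_force: 20.0
t: 5.35
position: [0.5247, 0.1212, 0.068]
orientation: [-1.944, -2.467, 0.001]
ft_force: [0.9, -1.9, -1.7]
finger_gap: 0.61
gripper_force: 20.0
t 5.35 pos [0.5247 0.1212 0.068 ] gap 0.61
```

To row units: -0.15 m is -150, -0.11 m is -110.

```bash
echo '[{"z": -60}, {"z": -110}, {"z": -150}, {"z": -150}, {"z": -150}]' | python3 nudge.py; python3 d.py .548,-.138,.218 .548,-.138,.046
```

```text
t: 5.98
position: [0.5241, 0.1211, 0.2169]
orientation: [-1.944, -2.466, 0.003]
ft_force: [-0.3, -0.2, -2.2]
finger_gap: 0.606
gripper_force: 20.0
t 5.97 pos [0.5241 0.1211 0.2169] gap 0.61
.548,-.138,.218 -> [-0.2575, -0.0373, -0.001] [-0.0022, -0.0, 0.0004]
.548,-.138,.046 -> [-0.2575, -0.037, 0.171] [-0.0022, -0.0, 0.0004]
```

```bash
echo '[{"x": -50, "y": -7}, {"x": -100, "y": -15}, {"x": -150, "y": -22}, {"x": -200, "y": -30}, {"x": -250, "y": -37}]' | python3 nudge.py
echo '[{"x": -6, "z": 10}, {"x": -6, "z": 60}, {"x": -6, "z": 110}, {"x": -6, "z": 140}, {"x": -6, "z": 140}]' | python3 nudge.py;python3 d.py .548,-.138,.046
```

```text
t: 6.6
position: [0.5462, -0.1318, 0.216]
orientation: [-1.942, -2.465, 0.002]
ft_force: [0.7, 0.3, -2.0]
finger_gap: 0.604
gripper_force: 20.0
t: 7.22
position: [0.5457, -0.1346, 0.0748]
orientation: [-1.939, -2.462, 0.005]
ft_force: [0.1, 1.3, -2.3]
finger_gap: 0.606
gripper_force: 20.0
t 7.22 pos [ 0.5457 -0.1346  0.0748] gap 0.61
.548,-.138,.046 -> [-0.004, 0.0016, 0.0288] [-0.0069, -0.0039, 0.0009]
```

```bash
echo '[{"x": -2, "y": 2, "z": 15}, {"x": -2, "y": 2, "z": 25}, {"x": -2, "y": 2, "z": 28}, {"x": -2, "y": 2, "z": 28}]' | python3 nudge.py;python3 d.py .548,-.138,.046
```

```text
t: 7.72
position: [0.5515, -0.1377, 0.0508]
orientation: [1.944, 2.467, 0.0]
ft_force: [0.8, -0.1, -2.0]
finger_gap: 0.606
gripper_force: 20.0
t 7.72 pos [ 0.5515 -0.1377  0.0508] gap 0.61
.548,-.138,.046 -> [0.0006, -0.0034, 0.0048] [0.0002, 0.0001, 0.0003]
```

```bash
echo '[{"y": -3, "z": 3}, {"y": -3, "z": 5}, {"y": -3, "z": 5}, {"y": -3, "z": 5}]' | python3 nudge.py; python3 d.py .548,-.138,.046
```

```text
t: 8.22
position: [0.5486, -0.1384, 0.0457]
orientation: [1.944, 2.467, 0.0]
ft_force: [-0.2, -0.2, -2.4]
finger_gap: 0.608
gripper_force: 20.0
t 8.22 pos [ 0.5486 -0.1384  0.0457] gap 0.61
.548,-.138,.046 -> [0.0006, -0.0004, -0.0003] [0.0002, 0.0001, 0.0004]
```

To row units: 0.0015 m is 1.5, 0.001 m is 1.

```bash
echo '[{"z": 1}, {"z": 1.5}, {"z": 1.5}]' | python3 nudge.py
echo '[{}, {}, {}, {}]' | python3 nudge.py 0.9
echo '[{"z": -30}, {"z": -80}, {"z": -130}, {"z": -170}, {"z": -170}]' | python3 nudge.py; python3 d.py .546,.040,.22
```

```text
t: 8.6
position: [0.5486, -0.1385, 0.0447]
orientation: [1.944, 2.467, 0.0]
ft_force: [-0.9, -0.1, 4.8]
finger_gap: 0.611
gripper_force: 20.0
t: 9.1
position: [0.5485, -0.1384, 0.044]
orientation: [-1.944, -2.467, 0.0]
ft_force: [-0.5, -0.2, -0.6]
finger_gap: 0.9
gripper_force: 0.0
t: 9.72
position: [0.5504, -0.1389, 0.2175]
orientation: [1.941, 2.463, 0.004]
ft_force: [-0.3, 0.7, -1.0]
finger_gap: 0.899
gripper_force: 0.0
t 9.72 pos [ 0.5504 -0.1389  0.2175] gap 0.90
.546,.040,.22 -> [0.175, 0.0376, -0.0028] [0.0054, 0.0029, 0.0003]
```

To row units: 0.175 m is 175, 0.12 m is 120.

```bash
echo '[{"x": 60, "y": 15}, {"x": 120, "y": 30}, {"x": 175, "y": 37.5}, {"x": 175, "y": 37.5}, {"x": 175, "y": 37.5}]' | python3 nudge.py 1.0 >/dev/null; echo '[{}, {}]' | python3 nudge.py;python3 d.py .5455,.0397,.049
```

```text
t: 10.6
position: [0.5441, 0.0393, 0.2139]
orientation: [-1.947, -2.466, 0.0]
ft_force: [-0.1, 0.6, 0.0]
finger_gap: 0.999
gripper_force: 0.0
t 10.60 pos [0.5441 0.0393 0.2139] gap 1.00
.5455,.0397,.049 -> [0.0001, 0.0015, 0.1649] [-0.0003, 0.0001, -0.0013]
```

To row units: 0.165 m is 165, 0.16 m is 160.

```bash
echo '[{"y": 1.5, "z": 50}, {"y": 1.5, "z": 100}, {"y": 1.5, "z": 140}, {"y": 1.5, "z": 160}, {"y": 1.5, "z": 165}]' | python3 nudge.py >/dev/null; echo '[{}, {}]' | python3 nudge.py;python3 d.py .5455,.0397,.049
```

```text
t: 11.48
position: [0.5463, 0.0407, 0.0502]
orientation: [1.944, 2.466, 0.002]
ft_force: [-0.7, 0.2, 0.1]
finger_gap: 1.0
gripper_force: 0.0
t 11.47 pos [0.5463 0.0407 0.0502] gap 1.00
.5455,.0397,.049 -> [-0.0008, -0.001, 0.0012] [0.0018, 0.0003, 0.0001]
```

To row units: -0.001 m is -1, 0.001 m is 1.

```bash
echo '[{"x": -0.8, "y": -1, "z": 1}, {"x": -0.8, "y": -1, "z": 1}, {"x": -0.8, "y": -1, "z": 1}, {"x": -0.8, "y": -1, "z": 1}, {"x": -0.8, "y": -1, "z": 1}]' | python3 nudge.py 0.4 25; python3 d.py
echo '[{}, {"z": -30}, {"z": -80}, {"z": -130}, {"z": -170}]' | python3 nudge.py>/dev/null;  echo '[{}, {}]' | python3 nudge.py;python3 d.py .4386,-.1473,.22
```

```text
t: 12.1
position: [0.545, 0.0399, 0.0483]
orientation: [1.944, 2.467, 0.001]
ft_force: [0.8, 0.9, 2.8]
finger_gap: 0.671
gripper_force: 25.0
t 12.10 pos [0.545  0.0399 0.0483] gap 0.67
t: 12.98
position: [0.5435, 0.0397, 0.2164]
orientation: [-1.943, -2.466, 0.003]
ft_force: [0.0, -0.0, -3.4]
finger_gap: 0.672
gripper_force: 25.0
t 12.97 pos [0.5435 0.0397 0.2164] gap 0.67
.4386,-.1473,.22 -> [-0.1573, -0.1457, -0.0033] [-0.0024, -0.0004, 0.0004]
```

To row units: -0.157 m is -157, -0.1457 m is -145.7.

```bash
echo '[{"x": -40, "y": -37}, {"x": -80, "y": -74}, {"x": -120, "y": -111}, {"x": -157, "y": -145.7}, {"x": -157, "y": -145.7}]' | python3 nudge.py>/dev/null;  echo '[{}, {"z": 50}, {"z": 100}, {"z": 140}, {"z": 140}]' | python3 nudge.py>/dev/null; echo '[{}, {}]' | python3 nudge.py;python3 d.py .4386,-.1473,.0453
```

```text
t: 14.48
position: [0.4412, -0.147, 0.0797]
orientation: [1.942, 2.466, 0.002]
ft_force: [-0.1, 0.2, -2.1]
finger_gap: 0.672
gripper_force: 25.0
t 14.47 pos [ 0.4412 -0.147   0.0797] gap 0.67
.4386,-.1473,.0453 -> [0.0004, -0.0026, 0.0344] [0.0025, 0.0015, 0.0009]
```

To row units: 0.034 m is 34, 0.033 m is 33.

```bash
echo '[{"y": -2.6, "z": 15}, {"y": -2.6, "z": 28}, {"y": -2.6, "z": 33}, {"y": -2.6, "z": 34}, {"y": -2.6, "z": 34}]' | python3 nudge.py; echo '[{"z": 1}, {"z": 1}]' | python3 nudge.py;python3 d.py .4386,-.1473,.0453
```

```text
t: 15.1
position: [0.4364, -0.1474, 0.044]
orientation: [-1.944, -2.466, 0.001]
ft_force: [-3.0, 1.0, 3.6]
finger_gap: 0.674
gripper_force: 25.0
t: 15.35
position: [0.4364, -0.1474, 0.0439]
orientation: [-1.944, -2.466, 0.001]
ft_force: [-8.1, 1.7, 21.6]
finger_gap: 0.673
gripper_force: 25.0
t 15.35 pos [ 0.4364 -0.1474  0.0439] gap 0.67
.4386,-.1473,.0453 -> [-0.0004, 0.0021, -0.0014] [-0.0015, -0.0008, 0.0003]
```

To row units: -0.001 m is -1, 0.001 m is 1.

```bash
echo '[{"y": 1, "z": -1}, {"y": 1, "z": -1}]' | python3 nudge.py; echo '[{}, {}, {}, {}]' | python3 nudge.py 0.9
echo '[{"z": -30}, {"z": -80}, {"z": -130}, {"x": 60, "z": -170}, {"x": 120, "z": -170}]' | python3 nudge.py; echo '[{"x": 60}, {"x": 120}, {"x": 120}]' | python3 nudge.py;python3 - <<'E'
from h import *; from rig import r
T=r.camera("top"); np.savez("top1.npz",**T); cv2.imwrite("pics/top1.png",T["frame"])
E
```

```text
t: 15.6
position: [0.4385, -0.1474, 0.044]
orientation: [1.944, 2.467, 0.0]
ft_force: [-0.2, -0.3, 0.5]
finger_gap: 0.673
gripper_force: 25.0
t: 16.1
position: [0.4382, -0.1473, 0.0441]
orientation: [1.944, 2.467, 0.0]
ft_force: [0.2, -0.5, -0.0]
finger_gap: 0.9
gripper_force: 0.0
t: 16.73
position: [0.4129, -0.0356, 0.2162]
orientation: [1.945, 2.462, 0.005]
ft_force: [1.3, 1.2, -0.3]
finger_gap: 0.899
gripper_force: 0.0
t: 17.1
position: [0.3822, 0.0839, 0.2138]
orientation: [-1.937, -2.473, -0.001]
ft_force: [-0.5, -0.2, 0.8]
finger_gap: 0.901
gripper_force: 0.0
```

View pics/top1.png

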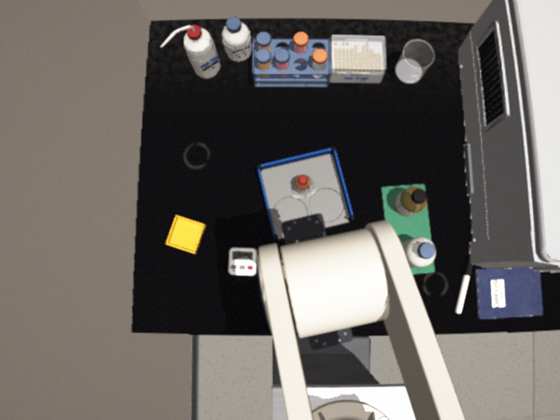

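Both large bottles stand on the mat, with caps at about (419,196) and (427,248). The red bottle is alone in the caddy at (303,182). I'll fetch it with a narrowed opening to clear the back wall.

```bash
python3 - <<'E'
from h import *
T=dict(np.load("top1.npz"));C=cloud(T);ok=T["range_z"]>0
for n,x,y,z0 in(("amber",.5486,-.1384,.1),("buffer",.4385,-.1474,.11),("old",.588,.0945,.066)):
    q=C[ok&(np.hypot(C[...,0]-x,C[...,1]-y)<.025)&(C[...,2]>z0)];(a,b),rd=cv2.minEnclosingCircle(q[:,:2].astype(np.float32));print(n,a,b,rd,np.percentile(q[:,2],95))
T=dict(np.load("top0.npz"));C=cloud(T);ok=T["range_z"]>0
q=C[ok&(np.hypot(C[...,0]-.48,C[...,1]-.35)<.055)&(C[...,2]>.0125)];print("tray rim",cv2.minAreaRect(q[:,:2].astype(np.float32)),np.percentile(q[:,2],[50,95]))
E
python3 d.py .588,.0943,.214 .588,.0943,.0225
```

```text
amber 0.5496401190757751 -0.13873669505119324 0.014840523712337017 0.1176222608166592
buffer 0.43861186504364014 -0.1476442515850067 0.01742715947329998 0.1265940134672333
old 0.5883069038391113 0.09526574611663818 0.009662991389632225 0.07675589201374802
tray rim ((0.4791560173034668, 0.35069945454597473), (0.06966548413038254, 0.06858572363853455), 72.60425567626953) [0.01567712 0.01859749]
t 17.15 pos [0.3828 0.0821 0.2137] gap 0.90
.588,.0943,.214 -> [-0.0371, 0.2021, -0.0002] [0.0003, 0.0001, 0.0052]
.588,.0943,.0225 -> [-0.0371, 0.2021, 0.1913] [0.0003, 0.0001, 0.0052]
```

To row units: 0.202 m is 202, 0.15 m is 150, 0.005 rad is 0.1.

```bash
echo '[{"x": -10, "y": 50, "drz": 0.1}, {"x": -20, "y": 100, "drz": 0.1}, {"x": -30, "y": 150, "drz": 0.1}, {"x": -37, "y": 202, "drz": 0.1}, {"x": -37, "y": 202, "drz": 0.1}]' | python3 nudge.py 0.6 15 >/dev/null; echo '[{"z": 30}, {"z": 80}, {"z": 100}, {"z": 100}, {"z": 100}]' | python3 nudge.py;python3 d.py .588,.0945,.0225
```

```text
t: 18.4
position: [0.5887, 0.0911, 0.1147]
orientation: [1.951, 2.461, 0.001]
ft_force: [0.1, 0.5, 0.0]
finger_gap: 0.601
gripper_force: 0.0
t 18.40 pos [0.5887 0.0911 0.1147] gap 0.60
.588,.0945,.0225 -> [0.0035, -0.0, 0.0922] [0.001, 0.0002, -0.0055]
```

```bash
echo '[{"x": 3.5, "y": -0.5, "z": 10, "drz": -0.1}, {"x": 3.5, "y": -0.5, "z": 40, "drz": -0.1}, {"x": 3.5, "y": -0.5, "z": 70, "drz": -0.1}, {"x": 3.5, "y": -0.5, "z": 90, "drz": -0.1}, {"x": 3.5, "y": -0.5, "z": 92, "drz": -0.1}]' | python3 nudge.py;echo '[{}, {}]' | python3 nudge.py;python3 d.py .588,.0945,.0225
```

```text
t: 19.02
position: [0.5863, 0.0951, 0.0205]
orientation: [-1.943, -2.467, 0.002]
ft_force: [0.4, -0.6, 1.3]
finger_gap: 0.601
gripper_force: 0.0
t: 19.27
position: [0.588, 0.0953, 0.0227]
orientation: [1.944, 2.467, 0.002]
ft_force: [-0.3, -0.5, 0.1]
finger_gap: 0.602
gripper_force: 0.0
t 19.27 pos [0.588  0.0953 0.0227] gap 0.60
.588,.0945,.0225 -> [-0.0007, -0.0002, 0.0002] [0.0018, 0.0001, 0.0004]
```

```bash
echo '[{}, {}, {}, {}]' | python3 nudge.py 0.2 15; python3 d.py
echo '[{}, {"z": -30}, {"z": -70}, {"z": -100}, {"z": -100}]' | python3 nudge.py; echo '[{}]' | python3 nudge.py; python3 d.py .4792,.3507,.12
```

```text
t: 19.77
position: [0.5878, 0.0952, 0.0221]
orientation: [1.944, 2.467, 0.001]
ft_force: [0.8, -0.7, 3.2]
finger_gap: 0.388
gripper_force: 15.0
t 19.77 pos [0.5878 0.0952 0.0221] gap 0.39
t: 20.4
position: [0.5881, 0.0953, 0.1235]
orientation: [1.943, 2.466, 0.004]
ft_force: [-0.1, 0.4, -1.0]
finger_gap: 0.39
gripper_force: 15.0
t: 20.52
position: [0.5862, 0.095, 0.1205]
orientation: [-1.944, -2.467, 0.002]
ft_force: [-0.3, 0.3, -1.3]
finger_gap: 0.389
gripper_force: 15.0
t 20.52 pos [0.5862 0.095  0.1205] gap 0.39
.4792,.3507,.12 -> [0.2736, -0.0442, 0.0006] [-0.0018, -0.0002, 0.0004]
```

```bash
echo '[{"x": 60, "y": -10}, {"x": 115, "y": -20}, {"x": 170, "y": -30}, {"x": 225, "y": -36}, {"x": 270, "y": -44}]' | python3 nudge.py>/dev/null; echo '[{"x": 3}, {"x": 3, "z": 40}, {"x": 3, "z": 70}, {"x": 3, "z": 70}, {"x": 3, "z": 70}]' | python3 nudge.py; python3 d.py .4792,.3507,.0215
```

```text
t: 21.78
position: [0.4809, 0.3498, 0.0519]
orientation: [-1.945, -2.467, 0.0]
ft_force: [-0.7, 0.3, -0.3]
finger_gap: 0.391
gripper_force: 15.0
t 21.77 pos [0.4809 0.3498 0.0519] gap 0.39
.4792,.3507,.0215 -> [0.0013, -0.0015, 0.0304] [-0.0003, 0.0002, -0.0003]
```

To row units: 0.03 m is 30, 0.029 m is 29.

```bash
echo '[{"x": 1, "y": -1.5, "z": 15}, {"x": 1, "y": -1.5, "z": 26}, {"x": 1, "y": -1.5, "z": 29}, {"x": 1, "y": -1.5, "z": 29}, {"x": 1, "y": -1.5, "z": 30}]' | python3 nudge.py; echo '[{}]' | python3 nudge.py; python3 d.py .4792,.3507,.0203
```

```text
t: 22.4
position: [0.4791, 0.3511, 0.0219]
orientation: [1.944, 2.467, 0.001]
ft_force: [-0.3, -0.6, -0.2]
finger_gap: 0.393
gripper_force: 15.0
t: 22.52
position: [0.479, 0.351, 0.0219]
orientation: [1.944, 2.467, 0.001]
ft_force: [-0.3, 0.3, -0.3]
finger_gap: 0.387
gripper_force: 15.0
t 22.52 pos [0.479  0.351  0.0219] gap 0.39
.4792,.3507,.0203 -> [-0.0003, 0.0001, 0.0016] [0.0004, -0.0002, 0.0004]
```

To row units: 0.0014 m is 1.4, 0.001 m is 1.

```bash
echo '[{"z": 1}, {"z": 1.4}, {"z": 1.4}]' | python3 nudge.py; echo '[{}, {}, {}]' | python3 nudge.py 0.6; echo '[{"z": -30}, {"z": -80}, {"z": -120}, {"z": -120}]' | python3 nudge.py; python3 d.py .424,-.0132,.14
```

```text
t: 22.9
position: [0.4789, 0.3509, 0.0204]
orientation: [1.944, 2.467, 0.0]
ft_force: [0.3, -0.5, 1.7]
finger_gap: 0.387
gripper_force: 15.0
t: 23.28
position: [0.4788, 0.3509, 0.0202]
orientation: [-1.944, -2.468, 0.0]
ft_force: [0.5, -0.6, -0.6]
finger_gap: 0.6
gripper_force: 0.0
t: 23.78
position: [0.4807, 0.3522, 0.1436]
orientation: [1.943, 2.466, 0.009]
ft_force: [-0.1, 1.2, 0.1]
finger_gap: 0.598
gripper_force: 0.0
t 23.77 pos [0.4807 0.3522 0.1436] gap 0.60
.424,-.0132,.14 -> [-0.3421, -0.1406, 0.002] [0.0057, -0.0024, 0.0004]
```

To row units: -0.265 m is -265, -0.21 m is -210.

```bash
echo '[{"x": -50, "y": -20}, {"x": -100, "y": -40}, {"x": -155, "y": -64}, {"x": -210, "y": -86}, {"x": -265, "y": -109}]' | python3 nudge.py>/dev/null; echo '[{"x": -50, "y": -20}, {"x": -77, "y": -31}, {"x": -77, "y": -31}, {"x": -77, "y": -31}]' | python3 nudge.py
python3 - <<'E'
from h import *; from rig import r
T=r.camera("top");S=r.camera("side"); cv2.imwrite("pics/a2.png",np.hstack([T["frame"][120:300,140:300],S["frame"][140:320,180:400]]))
E
python3 d.py .4243,-.0132,.013
```

```text
t: 24.9
position: [0.4225, -0.0138, 0.1398]
orientation: [-1.945, -2.466, 0.0]
ft_force: [-0.1, 0.2, -0.2]
finger_gap: 0.597
gripper_force: 0.0
t 25.00 pos [ 0.4227 -0.0134  0.1399] gap 0.60
.4243,-.0132,.013 -> [-0.0002, 0.0016, 0.1269] [-0.0004, -0.0003, 0.0014]
```

View pics/a2.png

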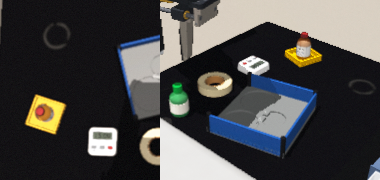

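The red bottle stands upright in the tray: about (44,112) in the top half of the picture and (303,45) in the side half. The caddy is empty and the timer and tape haven't moved. Next is the green bottle.

To row units: 0.126 m is 126, 0.12 m is 120.

```bash
echo '[{"y": 1, "z": 50}, {"y": 1, "z": 90}, {"y": 1, "z": 120}, {"y": 1, "z": 126}, {"y": 1, "z": 126}]' | python3 nudge.py>/dev/null;echo '[{}, {}]' | python3 nudge.py;python3 d.py .4243,-.0132,.013
```

```text
t: 25.88
position: [0.4245, -0.0141, 0.0152]
orientation: [1.944, 2.466, 0.002]
ft_force: [-0.4, 0.3, 0.0]
finger_gap: 0.598
gripper_force: 0.0
t 25.88 pos [ 0.4245 -0.0141  0.0152] gap 0.60
.4243,-.0132,.013 -> [0.0009, 0.0, 0.0022] [0.0019, 0.0005, 0.0004]
```

The rows are not in the units I measure in: shifts go in mm and turns go in units of 0.05 rad. I convert before sending: -0.11 m is -110, -0.08 m is -80.

```bash
echo '[{}, {}, {}, {}]' | python3 nudge.py 0.2 15; python3 d.py
echo '[{}, {"z": -30}, {"z": -80}, {"z": -110}, {"z": -110}]' | python3 nudge.py>/dev/null; echo '[{}]' | python3 nudge.py; python3 d.py .5885,.0945,.125
```

```text
t: 26.38
position: [0.4239, -0.0142, 0.0145]
orientation: [1.944, 2.467, 0.0]
ft_force: [-0.4, 0.5, 6.6]
finger_gap: 0.406
gripper_force: 15.0
t 26.38 pos [ 0.4239 -0.0142  0.0145] gap 0.41
t: 27.12
position: [0.423, -0.0141, 0.1235]
orientation: [-1.944, -2.467, 0.001]
ft_force: [-0.0, -0.1, 0.1]
finger_gap: 0.406
gripper_force: 15.0
t 27.12 pos [ 0.423  -0.0141  0.1235] gap 0.41
.5885,.0945,.125 -> [0.0669, 0.1863, -0.0017] [-0.0009, -0.0003, 0.0003]
```

To row units: 0.186 m is 186, 0.15 m is 150.

```bash
echo '[{"x": 18, "y": 50}, {"x": 36, "y": 100}, {"x": 54, "y": 150}, {"x": 66, "y": 186}, {"x": 66, "y": 186}]' | python3 nudge.py>/dev/null; echo '[{}, {"z": 40}, {"z": 60}, {"z": 60}, {"z": 60}]' | python3 nudge.py; python3 d.py .5885,.0945,.0215
```

```text
t: 28.38
position: [0.5889, 0.0931, 0.0649]
orientation: [1.945, 2.467, 0.0]
ft_force: [-0.2, 0.5, -1.1]
finger_gap: 0.411
gripper_force: 15.0
t 28.38 pos [0.5889 0.0931 0.0649] gap 0.41
.5885,.0945,.0215 -> [0.0014, -0.0001, 0.0434] [0.0003, 0.0, -0.0001]
```

```bash
echo '[{"x": 1, "z": 20}, {"x": 1, "z": 35}, {"x": 1, "z": 42}, {"x": 1, "z": 42}, {"x": 1, "z": 42}]' | python3 nudge.py; echo '[{}]' | python3 nudge.py;python3 d.py .5885,.0945,.0203
```

```text
t: 29.0
position: [0.589, 0.0945, 0.0226]
orientation: [1.944, 2.467, 0.0]
ft_force: [0.3, 0.0, -1.1]
finger_gap: 0.41
gripper_force: 15.0
t: 29.12
position: [0.589, 0.0945, 0.0227]
orientation: [1.944, 2.467, 0.001]
ft_force: [-0.1, 0.3, -0.5]
finger_gap: 0.405
gripper_force: 15.0
t 29.12 pos [0.589  0.0945 0.0227] gap 0.41
.5885,.0945,.0203 -> [0.0001, -0.0005, 0.0024] [0.0004, 0.0, 0.0004]
```

To row units: 0.0022 m is 2.2, 0.002 m is 2.

```bash
echo '[{"z": 1}, {"z": 2}, {"z": 2.2}]' | python3 nudge.py; echo '[{}, {}, {}]' | python3 nudge.py 0.6; echo '[{"z": -30}, {"z": -80}, {"z": -130}, {"z": -180}, {"z": -190}]' | python3 nudge.py; echo '[{}]' | python3 nudge.py; python3 d.py .4385,-.1475,.21
```

```text
t: 29.5
position: [0.5893, 0.0945, 0.0206]
orientation: [1.944, 2.467, 0.001]
ft_force: [-0.4, -0.1, 6.6]
finger_gap: 0.408
gripper_force: 15.0
t: 29.88
position: [0.5887, 0.0945, 0.0199]
orientation: [-1.944, -2.467, 0.0]
ft_force: [-0.4, -0.3, -0.6]
finger_gap: 0.601
gripper_force: 0.0
t: 30.5
position: [0.5907, 0.0948, 0.2138]
orientation: [1.942, 2.464, 0.007]
ft_force: [0.3, 0.2, -0.5]
finger_gap: 0.599
gripper_force: 0.0
t: 30.62
position: [0.5888, 0.0945, 0.2101]
orientation: [1.944, 2.467, 0.001]
ft_force: [-0.1, -1.3, 0.2]
finger_gap: 0.603
gripper_force: 0.0
t 30.62 pos [0.5888 0.0945 0.2101] gap 0.60
.4385,-.1475,.21 -> [-0.2001, -0.2028, -0.0] [0.0007, 0.0, 0.0004]
```

To row units: -0.2028 m is -202.8, -0.2 m is -200.

```bash
echo '[{"x": -40, "y": -40}, {"x": -80, "y": -81}, {"x": -120, "y": -121}, {"x": -160, "y": -162}, {"x": -200, "y": -202.8}]' | python3 nudge.py 0.9 >/dev/null; echo '[{}, {}]' | python3 nudge.py
python3 - <<'E'
from h import *; from rig import r
T=r.camera("top");S=r.camera("side"); cv2.imwrite("pics/a3.png",np.vstack([T["frame"][120:320,180:460],S["frame"][140:320,150:430]]))
for c in(T,S):
    C=cloud(c);q=C[(c["range_z"]>0)&(np.hypot(C[...,0]-.5885,C[...,1]-.0945)<.025)&(C[...,2]>.066)];print(cv2.minEnclosingCircle(q[:,:2].astype(np.float32)),np.percentile(q[:,2],95))
E
python3 d.py .4385,-.1475,.045
```

```text
t: 31.5
position: [0.438, -0.1471, 0.2089]
orientation: [-1.945, -2.465, 0.0]
ft_force: [-0.1, 0.5, 0.1]
finger_gap: 0.899
gripper_force: 0.0
((0.5894192457199097, 0.09643267095088959), 0.009548275731503963) 0.07842484414922378
((0.5892202854156494, 0.09448590874671936), 0.009619154036045074) 0.07678339961283544
t 31.60 pos [ 0.4387 -0.1464  0.2093] gap 0.90
.4385,-.1475,.045 -> [-0.0011, -0.0004, 0.1643] [-0.0008, -0.0009, 0.0014]
```

View pics/a3.png

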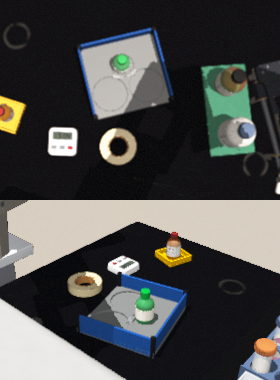

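The green bottle stands upright in the back recess, and the large bottles are fine on the mat. I'll return buffer first.

```bash
echo '[{"x": -0.8, "z": 50}, {"x": -0.8, "z": 100}, {"x": -0.8, "z": 140}, {"x": -0.8, "z": 160}, {"x": -0.8, "z": 164}]' | python3 nudge.py >/dev/null; echo '[{}, {}]' | python3 nudge.py;python3 d.py .4385,-.1475,.045
```

```text
t: 32.48
position: [0.4395, -0.1481, 0.0469]
orientation: [1.943, 2.467, 0.001]
ft_force: [0.6, -0.4, 0.8]
finger_gap: 0.901
gripper_force: 0.0
t 32.48 pos [ 0.4395 -0.1481  0.0469] gap 0.90
.4385,-.1475,.045 -> [0.0009, -0.0008, 0.0019] [0.0015, 0.0009, 0.001]
```

```bash
echo '[{"x": 0.6, "y": -0.8, "z": 1}, {"x": 0.6, "y": -0.8, "z": 1}, {"x": 0.6, "y": -0.8, "z": 1}, {"x": 0.6, "y": -0.8, "z": 1}, {"x": 0.6, "y": -0.8, "z": 1}]' | python3 nudge.py 0.4 25; python3 d.py
echo '[{}, {"z": -30}, {"z": -80}, {"z": -130}, {"z": -170}]' | python3 nudge.py>/dev/null;  echo '[{}, {}]' | python3 nudge.py;python3 d.py .5455,.0398,.214
```

```text
t: 33.1
position: [0.438, -0.1479, 0.0454]
orientation: [1.944, 2.467, 0.0]
ft_force: [-0.6, 0.4, 5.9]
finger_gap: 0.667
gripper_force: 25.0
t 33.10 pos [ 0.438  -0.1479  0.0454] gap 0.67
t: 33.98
position: [0.4367, -0.1475, 0.2136]
orientation: [-1.943, -2.466, 0.001]
ft_force: [0.7, -0.4, -2.6]
finger_gap: 0.671
gripper_force: 25.0
t 33.98 pos [ 0.4367 -0.1475  0.2136] gap 0.67
.5455,.0398,.214 -> [0.1567, 0.1496, -0.0005] [-0.0017, -0.001, 0.0003]
```

```bash
echo '[{"x": 40, "y": 38}, {"x": 80, "y": 76}, {"x": 120, "y": 114}, {"x": 156, "y": 148.8}, {"x": 156, "y": 148.8}]' | python3 nudge.py>/dev/null;  echo '[{}, {"z": 50}, {"z": 100}, {"z": 130}, {"z": 130}]' | python3 nudge.py>/dev/null; echo '[{}, {}]' | python3 nudge.py;python3 d.py .5455,.0398,.0505
```

```text
t: 35.48
position: [0.5469, 0.0384, 0.0866]
orientation: [1.944, 2.466, 0.003]
ft_force: [0.3, 0.8, -2.7]
finger_gap: 0.67
gripper_force: 25.0
t 35.48 pos [0.5469 0.0384 0.0866] gap 0.67
.5455,.0398,.0505 -> [0.0017, -0.0012, 0.0361] [0.0026, 0.0005, -0.0]
```

```bash
echo '[{"x": 1.5, "y": -1, "z": 12}, {"x": 1.5, "y": -1, "z": 24}, {"x": 1.5, "y": -1, "z": 32}, {"x": 1.5, "y": -1, "z": 35}, {"x": 1.5, "y": -1, "z": 35}]' | python3 nudge.py; echo '[{}]' | python3 nudge.py;python3 d.py .5455,.0398,.0494
```

```text
t: 36.1
position: [0.5445, 0.04, 0.0498]
orientation: [-1.944, -2.467, 0.0]
ft_force: [-0.9, 1.4, -2.6]
finger_gap: 0.671
gripper_force: 25.0
t: 36.22
position: [0.5448, 0.04, 0.0501]
orientation: [1.944, 2.467, 0.0]
ft_force: [0.5, 0.1, -2.8]
finger_gap: 0.672
gripper_force: 25.0
t 36.23 pos [0.5448 0.04   0.0501] gap 0.67
.5455,.0398,.0494 -> [-0.0003, 0.0007, 0.0007] [0.0003, 0.0, 0.0004]
```

To row units: 0.001 m is 1, 0.0005 m is 0.5.

```bash
echo '[{"y": 0.5, "z": 1}, {"y": 0.5, "z": 1}]' | python3 nudge.py; echo '[{}, {}, {}, {}]' | python3 nudge.py 0.9
echo '[{"z": -30}, {"z": -80}, {"z": -130}, {"z": -170}, {"z": -170}]' | python3 nudge.py >/dev/null; echo '[{}]' | python3 nudge.py; python3 d.py .549,-.1386,.215
```

```text
t: 36.48
position: [0.5451, 0.04, 0.0494]
orientation: [1.944, 2.467, 0.0]
ft_force: [-2.4, 0.1, 4.4]
finger_gap: 0.674
gripper_force: 25.0
t: 36.98
position: [0.5451, 0.0401, 0.049]
orientation: [1.944, 2.467, 0.0]
ft_force: [-0.6, 0.4, -0.2]
finger_gap: 0.898
gripper_force: 0.0
t: 37.72
position: [0.5445, 0.04, 0.2184]
orientation: [-1.944, -2.467, 0.001]
ft_force: [-0.5, 0.4, -0.4]
finger_gap: 0.902
gripper_force: 0.0
t 37.73 pos [0.5445 0.04   0.2184] gap 0.90
.549,-.1386,.215 -> [-0.1747, -0.0374, 0.0034] [-0.0008, -0.0001, 0.0004]
```

```bash
echo '[{"x": -60, "y": -13}, {"x": -120, "y": -26}, {"x": -175, "y": -37}, {"x": -175, "y": -37}, {"x": -175, "y": -37}]' | python3 nudge.py 1.0 >/dev/null; echo '[{"z": 50}, {"z": 100}, {"z": 100}, {"z": 100}, {"z": 100}]' | python3 nudge.py;python3 d.py .549,-.1386,.0465
```

```text
t: 38.98
position: [0.5515, -0.1387, 0.1212]
orientation: [1.942, 2.466, 0.002]
ft_force: [0.7, -0.3, -0.4]
finger_gap: 0.998
gripper_force: 0.0
t 38.98 pos [ 0.5515 -0.1387  0.1212] gap 1.00
.549,-.1386,.0465 -> [0.0008, -0.0026, 0.0746] [0.0029, 0.0015, 0.0009]
```

```bash
echo '[{"x": 0.6, "y": -1.2, "z": 20}, {"x": 0.6, "y": -1.2, "z": 50}, {"x": 0.6, "y": -1.2, "z": 70}, {"x": 0.6, "y": -1.2, "z": 74}, {"x": 0.6, "y": -1.2, "z": 74}]' | python3 nudge.py >/dev/null; echo '[{}]' | python3 nudge.py;python3 d.py .549,-.1386,.046
```

```text
t: 39.72
position: [0.5496, -0.1387, 0.0463]
orientation: [1.943, 2.466, 0.001]
ft_force: [1.0, 0.1, -0.9]
finger_gap: 1.0
gripper_force: 0.0
t 39.73 pos [ 0.5496 -0.1387  0.0463] gap 1.00
.549,-.1386,.046 -> [0.0002, -0.0006, 0.0003] [0.0018, 0.0009, 0.0003]
```

To row units: -0.17 m is -170, -0.13 m is -130.

```bash
echo '[{}, {}, {}, {}, {}]' | python3 nudge.py 0.4 20; python3 d.py
echo '[{}, {"z": -30}, {"z": -80}, {"z": -130}, {"z": -170}]' | python3 nudge.py>/dev/null;  echo '[{}, {}]' | python3 nudge.py;python3 d.py .526,.121,.214
```

```text
t: 40.35
position: [0.5486, -0.1384, 0.045]
orientation: [-1.944, -2.467, 0.0]
ft_force: [-0.2, 0.0, 1.6]
finger_gap: 0.604
gripper_force: 20.0
t 40.35 pos [ 0.5486 -0.1384  0.045 ] gap 0.60
t: 41.22
position: [0.5478, -0.1382, 0.2138]
orientation: [-1.943, -2.466, 0.001]
ft_force: [-0.3, -0.3, -2.5]
finger_gap: 0.608
gripper_force: 20.0
t 41.23 pos [ 0.5478 -0.1382  0.2138] gap 0.61
.526,.121,.214 -> [0.2572, 0.0394, -0.0001] [-0.0016, -0.0008, 0.0004]
```

```bash
echo '[{"x": 50, "y": 8}, {"x": 100, "y": 16}, {"x": 150, "y": 24}, {"x": 200, "y": 31}, {"x": 255, "y": 39}]' | python3 nudge.py>/dev/null;  echo '[{"x": 1}, {"x": 1}, {"x": 1, "z": 50}, {"x": 1, "z": 100}, {"x": 1, "z": 120}]' | python3 nudge.py>/dev/null; echo '[{}, {}]' | python3 nudge.py;python3 d.py .526,.121,.05
```

```text
t: 42.72
position: [0.5274, 0.1188, 0.0957]
orientation: [1.946, 2.466, 0.001]
ft_force: [-0.6, 0.6, -1.7]
finger_gap: 0.607
gripper_force: 20.0
t 42.73 pos [0.5274 0.1188 0.0957] gap 0.61
.526,.121,.05 -> [0.0025, -0.0009, 0.0457] [0.0008, 0.0001, -0.0008]
```

To row units: 0.0445 m is 44.5, 0.044 m is 44.

```bash
echo '[{"x": 2.3, "y": -1, "z": 15}, {"x": 2.3, "y": -1, "z": 30}, {"x": 2.3, "y": -1, "z": 40}, {"x": 2.3, "y": -1, "z": 44}, {"x": 2.3, "y": -1, "z": 44.5}]' | python3 nudge.py; echo '[{}]' | python3 nudge.py;python3 d.py .526,.121,.049
```

```text
t: 43.35
position: [0.5251, 0.1216, 0.0502]
orientation: [-1.944, -2.467, 0.001]
ft_force: [0.2, -0.6, -1.8]
finger_gap: 0.606
gripper_force: 20.0
t: 43.48
position: [0.5255, 0.1217, 0.0508]
orientation: [1.944, 2.467, 0.001]
ft_force: [-0.0, -0.7, -2.1]
finger_gap: 0.608
gripper_force: 20.0
t 43.48 pos [0.5255 0.1217 0.0508] gap 0.61
.526,.121,.049 -> [-0.0007, 0.0003, 0.0018] [0.0005, -0.0, 0.0004]
```

```bash
echo '[{"x": -0.5, "z": 1}, {"x": -0.5, "z": 1.7}, {"x": -0.5, "z": 1.7}]' | python3 nudge.py; echo '[{}, {}, {}, {}]' | python3 nudge.py 0.9
echo '[{"z": -30}, {"z": -80}, {"z": -130}, {"z": -180}, {"y": -60, "z": -200}]' | python3 nudge.py >/dev/null; echo '[{"x": -40, "y": -40}, {"x": -80, "y": -80}, {"x": -120, "y": -120}, {"x": -160, "y": -120}, {"x": -160, "y": -120}]' | python3 nudge.py; echo '[{}, {}, {}]' | python3 nudge.py >/dev/null
python3 - <<'E'
from h import *; from rig import r
T=r.camera("top");S=r.camera("side"); cv2.imwrite("pics/a4.png",np.vstack([T["frame"][120:320,150:430],S["frame"][140:320,150:430]]))
for n,x,y,z0 in(("amber",.526,.121,.105),("buffer",.5455,.04,.114),("new",.589,.095,.066),("old",.479,.351,.06)):
  for c in(T,S):
    C=cloud(c);q=C[(c["range_z"]>0)&(np.hypot(C[...,0]-x,C[...,1]-y)<.025)&(C[...,2]>z0)&(C[...,2]<.15)]
    if len(q)>5: print(n,np.round(cv2.minEnclosingCircle(q[:,:2].astype(np.float32))[0],4),np.percentile(q[:,2],95).round(4))
E
```

```text
t: 43.85
position: [0.5255, 0.1211, 0.049]
orientation: [1.944, 2.467, 0.0]
ft_force: [-1.4, -0.1, 0.3]
finger_gap: 0.606
gripper_force: 20.0
t: 44.35
position: [0.5254, 0.1211, 0.0489]
orientation: [1.944, 2.468, 0.0]
ft_force: [0.0, 0.3, 0.4]
finger_gap: 0.9
gripper_force: 0.0
t: 45.6
position: [0.3886, -0.0783, 0.2489]
orientation: [1.948, 2.463, 0.0]
ft_force: [-0.2, -0.3, -0.7]
finger_gap: 0.899
gripper_force: 0.0
amber [0.5258 0.1204] 0.1212
amber [0.5263 0.1191] 0.1195
buffer [0.5459 0.0408] 0.1311
buffer [0.5451 0.0397] 0.1294
new [0.59   0.0964] 0.0788
new [0.5895 0.0936] 0.0772
old [0.4793 0.3491] 0.0742
old [0.4798 0.347 ] 0.0735
```

View pics/a4.png

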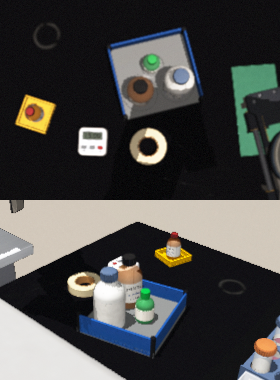

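All four bottles are upright and in place, within about 2 mm of target. The timer and tape are unmoved and the robot is clear.

```bash
python3 -c "
from rig import r
print(r.close_job())"
```

```text
the job is handed in; nothing more can be done
None
```

I handed the job in after about 46 s of robot time: in the last pictures the red-capped bottle is in the yellow tray, the green-capped one is in the back recess, and both large bottles are back in their own recesses, all upright; no verdict came back.

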